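# Put the dropper bottle on its price stand and set the price

## Robot

A 6-joint arm with a two-finger parallel gripper is mounted at the origin on a cart in front of the work surface, level with it; the furniture and walls round the work are solid. World frame = base frame: x ahead of the robot, y to its left, z up, the work surface at z = 0. Lengths are in m, angles in rad, forces in N, time in s.
With the tool pointing down it reaches from about 0.35 to 0.775 m from the base axis. Payload 7.3 kg.
Tool frame: the origin (TCP) lies between the finger pads; the fingertips stand 17 mm ahead of it and the grasp point (between the pads) lies 2 mm behind it; z points along the fingers, y is the direction in which the jaws open and shut (so a half turn about z gives the same grasp; the last joint's range is limited). The gripper opens to 92 mm and grips with 3 to 60 N. Pads are 19 mm wide; open, the fingers measure 130 mm over their backs; the gripper's body (75 mm by 190 mm) begins 47 mm behind the grasp point.
Start: joints at [1.182, 0.342, 1.524, -0, 1.275, -0.146], TCP at [0.126, 0.51, 0.244] pointing down, gripper open.
Joint ranges: [-2.53, 2.53], [-0.77, 2.02], [0.04, 2.7], [-1, 4.14], [0.28, 2.66], [-3.11, 3.11]. Speed limits (rad/s): [2.57, 2.57, 3.14, 3.14, 3.14, 3.14].

## Interface

Orientations are given as [roll, pitch, yaw] about the fixed x, y, z axes, in that order (R = Rz(yaw) Ry(pitch) Rx(roll)).
In Python, from cell import sensors, vision, hand_in gives the robot as it stands.
- The arm moves only by the tool step_arm, never from a script. Its argument "series" is a list of rows, each a list of 5 numbers: the opening, from 0 (shut) to 1 (fully open), then the shift along the world's x, y, z each as a share of 25 mm, from -1 to 1, then the turn about the world's z as a share of 0.08 rad, from -1 to 1. A call has 1 to 12 rows; each row shifts and turns the commanded pose from where the row before left it; what a row does not reach is not made up. A row lasts 1/10 s, in which the tool goes at most 50 mm and 8.59 degrees, less where a joint would pass 70% of its speed; a pose out of reach is approached as far as the arm can. A call with a number of a shift or a turn outside -1 to 1 is refused whole. A call with a gripper value outside its range is refused whole. The fingers move at their own pace and stop on an object; "squeeze" is the grip in N (left out, the last holds). Time passes only in rows, so rows that do not move let the fingers close. It gives the time, the measured TCP pose, the force and the opening at its end, in the units of the state.
- sensors.observe(): the state, without advancing time (a new reading comes with each control period).
- vision.read_camera(name): name is "scene" or "top"; returns a dict with "pixels" (384x512x3 uint8, blue, green, red), "range_z" (384x512 float32, m along the optical axis (not along the pixel's ray), 0 where there is no reading), "camera_matrix" (3x3 intrinsics, pixels), "pose" (4x4, takes a point from camera to world coordinates). Camera axes: x right, y down, z forward; pixel columns grow to the right and rows downward; lengths in m; the calibration is good to about 2 mm. A picture is of the moment at which its call begins.
- hand_in(): hands the job in, once; it reports no verdict.
The state is a dict: "time": time; "qpos": joint angles; "qvel": joint speeds; "joint_efforts": joint torques, N m; "tool_pos": TCP position; "tool_rot": TCP orientation; "contact_force": force on the tool from outside, world axes, zero at the start; "torque": the same for the moment, N m; "opening": finger opening in m.
Only numpy, scipy, OpenCV 4.12 (cv2) and the standard library are available. Lean on these libraries where they do the work, as an engineer would, in place of code of your own. Each camera call takes 0.05 s, during which the arm holds its last target.

## Task

Set up the price stand for the dropper bottle: lift the bottle up over the rail of the display rack and stand it upright, gently, on the round plate behind the price wheels. Roll the three price wheels so that they read 4, 7, 2 from left to right as seen from the robot, each digit squarely above its arrow. Leave the other goods on the rack where they are.

Things in the scene. Friction and masses are not known exactly. Their poses are not given: they have to be found in the camera images.
- price_stand: fixed light wooden price stand. Origin on the counter under the middle of the wheels' axle; x points from the wheels to the plate (away from the reader), y to the reader's left, z up. Block under the wheels 128 (x) by 212 (y) mm, deck 36 mm high; front lip (x = -64 to -52) and end cheeks (y = +-96 to 106 mm) 64 mm high; before each wheel a 28 mm wide tab leans on the lip, 76 mm high
- plate (a point): middle of the upper face of the round wooden plate (84 mm in diameter, its top 20 mm above the counter), 130 mm behind the wheels' axle; axes as the price stand's
- axle_left (a point): centre of the left wheel, on the axle 54 mm above the counter, 56 mm left (+y) of the middle wheel; axes as the stand's, does not turn. Each wheel is a white disc 92 mm in diameter, 26 mm wide, its top 100 mm above the counter; 30 mm lie free between wheels and 27 mm outside them, down to axle and deck, so a wheel can be pinched from above by its flat sides
- axle_middle (a point): centre of the middle wheel, likewise. The three wheels stand in a row on one 8 mm axle. Each rim bears black digits 0 to 9, one every 36 degrees, with 1.6 mm ribs between. The digit that is read is the one just above the wooden tab with the black arrow, facing the reader 40 degrees above level
- axle_right (a point): centre of the right wheel, likewise, 56 mm right (-y) of the middle wheel
- wheel_left (a joint): turn of the left wheel, rad: 0.6283 times the digit read (0 reads 0, 5.655 reads 9); grows as the wheel's top rolls away from the reader, to the stand's +x. Stops at -0.35 and 6.0 (no passing from 9 to 0). No clicks: about 1 N at the rim turns it and it stays where left; starts between digits
- wheel_middle (a joint): the same for the middle wheel
- wheel_right (a joint): the same for the right wheel
- rack: fixed wooden display rack. Origin on the counter under its middle; x to its back, y along it, z up. Board 310 (y) by 124 (x) mm, top 60 mm above the counter; steel retaining rail (8 mm round) along the front at x = -54 mm, its top 90 mm up; back ledge at x = 54 to 62 mm is 94 mm, end panels at y = +-155 to 167 mm 100 mm high. Carries three things about 100 mm apart in any order
- oil_bottle: loose slim brown dropper bottle with a black rubber top, 33 mm in diameter and 102 mm high, 0.05 to 0.1 kg; origin at the centre of its underside, z up along its axis. Its round body reaches from 0 to about 65 mm above its underside, then narrows to 24 mm. Stands on the rack, takes the place on the plate
- candle_jar: clear glass candle jar, 76 mm in diameter, 90 mm high, origin at the centre of its underside; stands on the rack, leave it alone
- pump_bottle: patterned bottle with a white top, 60 mm in diameter, 141 mm high, origin at the centre of its underside; stands on the rack, leave it alone

How it is judged:
By the outcome, as a careful person would: the job done as asked, in the order asked, and still so for the second after the job is handed in, with the robot touching nothing.
It also fails if it takes over 72 s, if anything falls off the work surface, if the arm or the gripper's body presses on something with over 40 N, if the wrist force passes 120 N, or if a joint passes its speed limit or range.

## Working session

There is one attempt and no reset: what is moved stays moved. The work goes in short steps, Python scripts to look and compute and a tool call to move; the robot and the scene stay as the last step left them, time stands still between calls to the robot, and variables do not carry over. Pictures are saved under pics/ and viewed, and the job is handed in when it is done.

Besides the shell and the picture viewer there is one more tool, called after "Emit:" as name(argument=value, ...), one argument or row to a line, values as JSON. step_arm: Moves the arm, as the interface text tells. Its arguments: {"type":"object","properties":{"series":{"type":"array","items":{"type":"array","items":{"type":"number","minimum":-1,"maximum":1}}},"squeeze":{"type":"number"}},"required":["series"]}

```bash
ls; mkdir -p pics; python3 - <<'E'
from cell import sensors, vision
import cv2, numpy as np
print(sensors.observe())
for n in ("scene","top"):
    r=vision.read_camera(n)
    cv2.imwrite(f"pics/{n}0.png",r["pixels"])
    np.savez(f"{n}0.npz",**r)
    print(n,r["camera_matrix"],r["pose"])
E
```

```text
pics
{'time': 0.0, 'qpos': array([ 1.18200948e+00,  3.42733233e-01,  1.52501469e+00,  2.65667276e-05,
        1.27540659e+00, -1.45975401e-01]), 'qvel': array([ 0.00137852, -0.00032019, -0.00099502, -0.00073783, -0.00097323,
        0.00047197]), 'joint_efforts': array([ 1.63077697e-03, -4.31246138e+01, -2.44218957e+01,  7.19641708e-02,
        5.60781977e-02, -1.52619355e-04]), 'tool_pos': array([0.12603925, 0.50925301, 0.24304031]), 'tool_rot': array([-3.14005111e+00, -2.52316908e-04,  2.89877326e+00]), 'contact_force': array([ 0.5074281 ,  0.1507916 , -0.06115082]), 'torque': array([-0.0355685 , -0.00434116, -0.00934992]), 'opening': 0.09195743552162}
scene [[487.39371861   0.         245.18821125]
 [  0.         487.39371861 196.18630767]
 [  0.           0.           1.        ]] [[ 0.82536697 -0.24324877  0.50950898 -0.09292588]
 [-0.56423715 -0.38757016  0.72898958 -0.79696752]
 [ 0.02014466 -0.88916782 -0.4571376   0.62764657]
 [ 0.          0.          0.          1.        ]]
top [[376.12961899   0.         252.03116956]
 [  0.         376.12961899 183.70947675]
 [  0.           0.           1.        ]] [[ 0.08116872 -0.97517753  0.20601072  0.31372676]
 [-0.99669172 -0.07855386  0.0208544   0.06198102]
 [-0.00415381 -0.2070219  -0.97832749  1.04862415]
 [ 0.          0.          0.          1.        ]]
```

View pics/scene0.png

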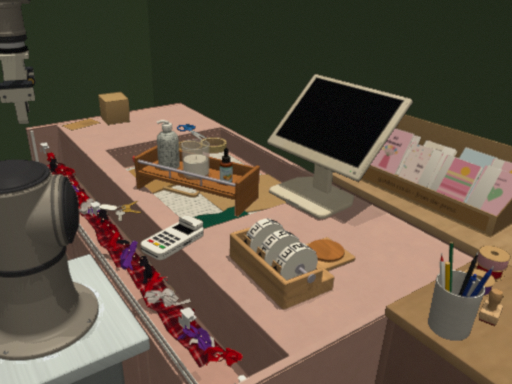

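View pics/top0.png

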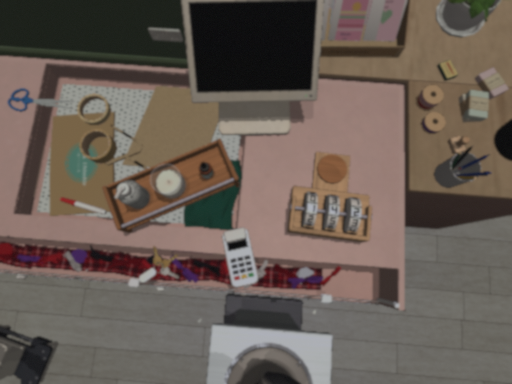

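The scene view has the rack at about (197,175) with the dropper bottle at (227,165), and the stand at (280,260) with its plate at (327,250). In the top view the bottle is at (205,170), the stand at (330,213) and the plate at (332,168). Next I'll zoom in and get the positions in 3D.

```bash
cat > h.py <<'E'
import numpy as np, cv2
from cell import sensors, vision
def cloud(r):
    K=r["camera_matrix"];Z=r["range_z"];v,u=np.mgrid[:Z.shape[0],:Z.shape[1]]
    P=np.stack([(u-K[0,2])/K[0,0]*Z,(v-K[1,2])/K[1,1]*Z,Z],-1)
    T=r["pose"];W=P@T[:3,:3].T+T[:3,3];W[Z==0]=np.nan
    return W
def proj(r,p):
    T=r["pose"];q=(np.atleast_2d(p)-T[:3,3])@T[:3,:3];K=r["camera_matrix"]
    return np.stack([q[:,0]/q[:,2]*K[0,0]+K[0,2],q[:,1]/q[:,2]*K[1,1]+K[1,2]],-1)
def crop(r,x0,y0,x1,y1,s,name):
    cv2.imwrite(name,cv2.resize(r["pixels"][y0:y1,x0:x1],None,fx=s,fy=s,interpolation=cv2.INTER_CUBIC))
E
python3 - <<'E'
from h import *
for n,c in (("scene",[(125,110,265,215,5,"a"),(220,205,360,305,5,"b")]),("top",[(95,130,245,235,5,"c"),(280,140,385,250,5,"d")])):
    r=dict(np.load(n+"0.npz"));W=cloud(r)
    for x in c: crop(r,*x[:5],f"pics/{n}_{x[5]}.png")
    print(n)
    if n=="top":
        for (u,v) in [(332,168),(320,158),(344,168),(332,180),(294,190),(368,196),(368,238),(291,233),(311,212),(332,214),(353,216),(205,170),(205,165),(168,183),(128,193),(260,160),(250,180),(350,170),(380,200),(255,100),(190,95),(320,95),(255,120),(255,130)]:
            print(u,v,W[v,u].round(3))
    else:
        for (u,v) in [(227,153),(227,175),(327,250),(195,160),(167,140),(280,210),(320,160),(263,230),(275,240),(295,255)]:
            print(u,v,W[v,u].round(3))
E
```

```text
scene
227 153 [0.54  0.196 0.148]
227 175 [0.535 0.188 0.089]
327 250 [ 0.592 -0.144  0.019]
195 160 [0.48  0.259 0.119]
167 140 [0.448 0.357 0.15 ]
280 210 [ 0.643  0.091 -0.003]
320 160 [0.739 0.057 0.134]
263 230 [ 0.45  -0.089  0.09 ]
275 240 [ 0.445 -0.138  0.092]
295 255 [ 0.445 -0.202  0.092]
top
332 168 [ 0.593 -0.137  0.02 ]
320 158 [ 0.623 -0.104  0.009]
344 168 [ 0.596 -0.17   0.022]
332 180 [ 0.559 -0.138  0.019]
294 190 [ 0.518 -0.032  0.04 ]
368 196 [ 0.518 -0.235  0.036]
368 238 [ 0.402 -0.228  0.065]
291 233 [ 0.404 -0.035 -0.   ]
311 212 [ 0.452 -0.073  0.101]
332 214 [ 0.452 -0.127  0.097]
353 216 [ 0.451 -0.179  0.101]
205 170 [0.531 0.201 0.139]
205 165 [0.539 0.2   0.156]
168 183 [0.497 0.298 0.104]
128 193 [0.451 0.37  0.179]
260 160 [ 0.606  0.067 -0.   ]
250 180 [0.544 0.091 0.003]
350 170 [ 0.597 -0.193 -0.001]
380 200 [ 0.517 -0.279 -0.   ]
255 100 [0.731 0.092 0.132]
190 95 [ 0.823  0.308 -0.071]
320 95 [ 0.824 -0.097 -0.005]
255 120 [0.722 0.091 0.014]
255 130 [0.691 0.088 0.015]
```

```bash
ls pics
```

```text
scene0.png
scene_a.png
scene_b.png
top0.png
top_c.png
top_d.png
```

View pics/scene_a.png

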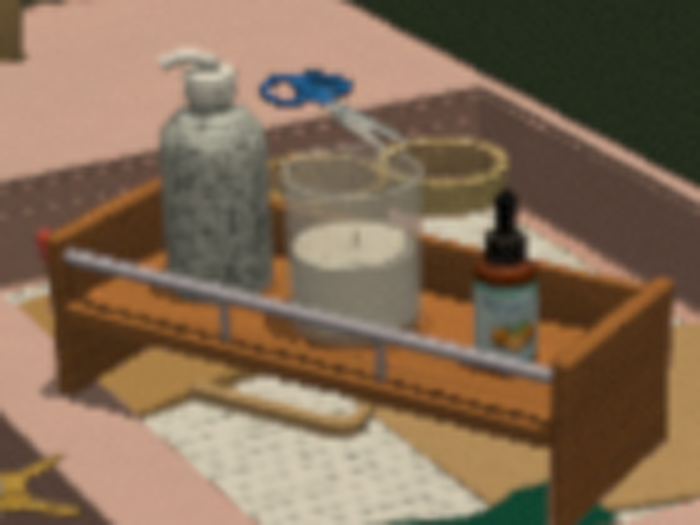

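View pics/scene_b.png

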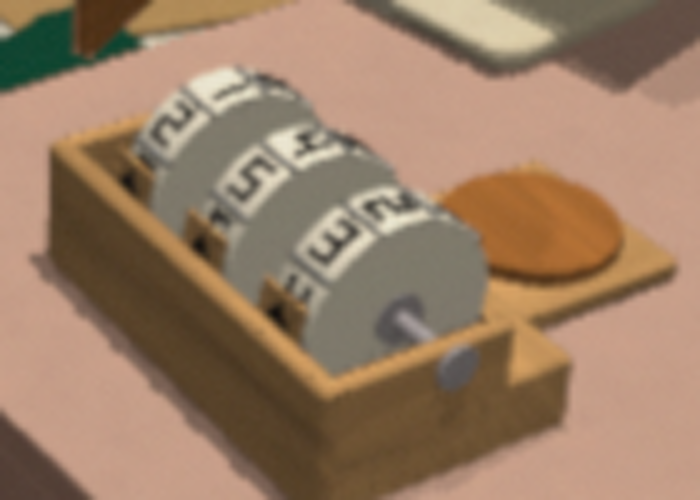

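View pics/top_c.png

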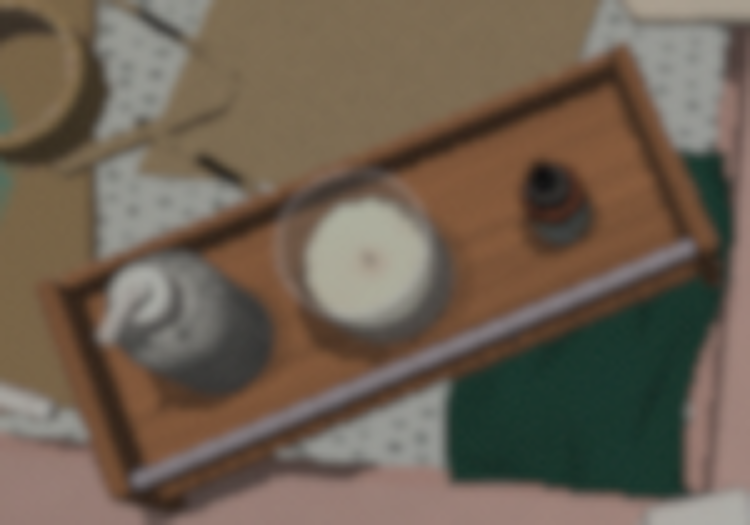

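View pics/top_d.png

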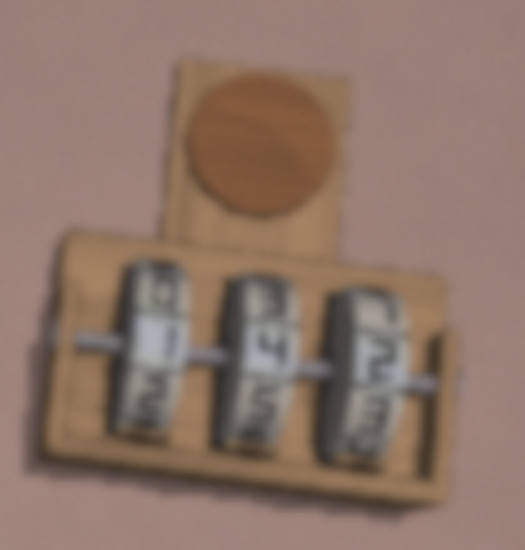

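The scene crop shows the bottle standing by the rack's right end. The wheels show "2", "5" and "3" just above the arrows, with the next digit lower down. I'll fit the poses now.

```bash
cat > fit.py <<'E'
from h import *
from scipy.optimize import least_squares
R={n:dict(np.load(n+"0.npz")) for n in("scene","top")}
Wc={n:cloud(R[n]) for n in R}
def sel(n,x0,x1,y0,y1,z0,z1):
    W=Wc[n].reshape(-1,3); 
    return W[(W[:,0]>x0)&(W[:,0]<x1)&(W[:,1]>y0)&(W[:,1]<y1)&(W[:,2]>z0)&(W[:,2]<z1)]
def circ(p,r=None):
    f=(lambda q:np.hypot(p[:,0]-q[0],p[:,1]-q[1])-q[2])
    return least_squares(f,[*p[:,:2].mean(0),.03],loss="soft_l1",f_scale=.002).x
if __name__=="__main__":
    for n in R:
        p=sel(n,.5,.68,-.22,-.06,.014,.027)
        print(n,"plate z",np.median(p[:,2]),len(p), cv2.minEnclosingCircle(p[:,:2].astype(np.float32)), p[:,:2].mean(0))
        p=sel(n,.36,.54,-.27,0,.028,.075)
        print(" block",cv2.minAreaRect(p[:,:2].astype(np.float32)))
        p=sel(n,.36,.54,-.27,0,.080,.11)
        print(" wheels",cv2.minAreaRect(p[:,:2].astype(np.float32)),np.percentile(p[:,2],98))
        # rack
        p=sel(n,.38,.65,.12,.5,.03,.105)
        print(" rack",cv2.minAreaRect(p[:,:2].astype(np.float32)))
        p=sel(n,.5,.58,.16,.24,.105,.17)
        print(" bottle top",p.mean(0),p[:,2].max(),len(p))
        q=sel(n,.48,.6,.14,.26,.066,.12)
        if len(q)>10: print(" bot body",circ(q),len(q))
        p=sel(n,.45,.75,-.35,.35,.1,.6)
        print(" ground noise",np.std(sel(n,.55,.65,-.28,-.2,-.02,.02)[:,2]))
E
python3 fit.py
```

```text
scene plate z 0.018819560793053358 575 ((0.5926957130432129, -0.14007703959941864), 0.044350478798151016) [ 0.5939289  -0.14416376]
 block ((0.4628002643585205, -0.1332918405532837), (0.21731741726398468, 0.1303585171699524), 87.24005126953125)
 wheels ((0.46268078684806824, -0.13425038754940033), (0.14156846702098846, 0.07833518832921982), 87.16156768798828) 0.1000858539960509
 rack ((0.44827523827552795, 0.2643078565597534), (0.24718208611011505, 0.33573687076568604), 27.33362579345703)
 bottle top [0.53713013 0.19599361 0.12686589] 0.16030287393645143 187
 bot body [0.5465186  0.23500415 0.05001095] 656
 ground noise 0.0011092770308368586
top plate z 0.01942268380747414 752 ((0.5826557874679565, -0.1371973156929016), 0.06872028857469559) [ 0.59116806 -0.13738348]
 block ((0.464176207780838, -0.13119453191757202), (0.21548399329185486, 0.12841331958770752), 87.12971496582031)
 wheels ((0.4645650386810303, -0.13158971071243286), (0.14033429324626923, 0.07931523025035858), 88.54978942871094) 0.10177410714730047
 rack ((0.507021427154541, 0.3100067377090454), (0.37978726625442505, 0.2537064850330353), 89.92314147949219)
 bottle top [0.53721944 0.20145943 0.13046569] 0.1612612628332567 147
 bot body [0.54938644 0.20615647 0.05854936] 424
 ground noise 0.001885965707234497
```

```bash
python3 - <<'E'
from fit import *
c0=np.array([.537,.199])
for n in R:
    p=sel(n,.48,.6,.14,.26,.068,.122)
    for it in range(4):
        q=p[np.hypot(*(p[:,:2]-c0).T)<.022]
        s=least_squares(lambda c:np.hypot(q[:,0]-c[0],q[:,1]-c[1])-.0165,c0,loss="soft_l1",f_scale=.001)
        c0=s.x
    print(n,"body",c0,len(q),np.abs(s.fun).mean())
    b=sel(n,.38,.65,.12,.5,.052,.066)
    print(" board",np.median(b[:,2]),len(b),cv2.minAreaRect(b[:,:2].astype(np.float32)))
    b=sel(n,.38,.65,.12,.5,.05,.098)
    im=b[:,:2]
    # end panel right tops
    e=sel(n,.4,.65,.12,.5,.096,.104); 
    print(" bbox",b.min(0).round(3),b.max(0).round(3))
    print(" cheek top",len(e),e[e[:,1]<.19].mean(0),cv2.minAreaRect(e[e[:,1]<.185][:,:2].astype(np.float32)))
    s=sel(n,.48,.6,.12,.26,.12,.17)
    for z in np.arange(.12,.165,.005):
        t=s[(s[:,2]>=z)&(s[:,2]<z+.005)]; 
        if len(t): print("  ",z.round(3),t.mean(0).round(4),np.ptp(t,axis=0).round(4),len(t))
E
```

```text
scene body [0.54160025 0.20348158] 238 0.0015500004387778335
 board 0.058788737294832805 1387 ((0.49987930059432983, 0.28654852509498596), (0.1281861662864685, 0.3279877305030823), 28.89716148376465)
 bbox [0.38 0.12 0.05] [0.633 0.45  0.098]
 cheek top 275 [0.5684484  0.15513748 0.09854207] ((0.5750106573104858, 0.14911529421806335), (0.12144840508699417, 0.012914595194160938), 26.45286750793457)
   0.12 [0.5189 0.2249 0.1224] [0.0683 0.0713 0.005 ] 37
   0.125 [0.5179 0.2277 0.1273] [0.0671 0.0688 0.0049] 31
   0.13 [0.5167 0.229  0.1327] [0.0657 0.0686 0.0048] 41
   0.135 [0.5163 0.2298 0.1373] [0.0682 0.0672 0.0046] 37
   0.14 [0.5135 0.2379 0.1424] [0.0617 0.0627 0.0048] 30
   0.145 [0.5161 0.233  0.1476] [0.0604 0.0623 0.0034] 22
   0.15 [0.5392 0.199  0.1529] [0.0097 0.0085 0.0046] 8
   0.155 [0.5398 0.2004 0.1572] [0.0098 0.0123 0.0045] 10
   0.16 [0.5399 0.2002 0.1603] [0. 0. 0.] 1
top body [0.54225556 0.20463526] 110 0.0010708412932125893
 board 0.05990563926615078 2930 ((0.543594241142273, 0.3126489520072937), (0.2187381386756897, 0.31952476501464844), 28.0333309173584)
 bbox [0.38 0.12 0.05] [0.632 0.499 0.098]
 cheek top 460 [0.57491686 0.15222446 0.09934968] ((0.575886070728302, 0.15230126678943634), (0.12092739343643188, 0.011756444349884987), 28.641048431396484)
   0.12 [0.5319 0.2074 0.1214] [0.0625 0.0686 0.0037] 28
   0.125 [0.5237 0.2196 0.1277] [0.0588 0.0655 0.0049] 14
   0.13 [0.5234 0.2218 0.1334] [0.0619 0.0643 0.0044] 23
   0.135 [0.5333 0.2098 0.1374] [0.0638 0.0641 0.0045] 24
   0.14 [0.5199 0.2313 0.1418] [0.0426 0.0592 0.0041] 8
   0.145 [0.5094 0.2458 0.1472] [0.0502 0.059  0.0045] 13
   0.15 [0.5137 0.2366 0.1516] [0.0596 0.0611 0.0038] 11
   0.155 [0.5405 0.2045 0.1576] [0.0115 0.0106 0.0048] 16
   0.16 [0.5416 0.2049 0.1607] [0.007  0.0056 0.0011] 5
```

```bash
cat > wheels.py <<'E'
from h import *
import sys
POSE={"scene":(.4628,-.1335,-.049),"top":(.4642,-.1312,-.049)}
def unwrap(r,n,out,pose=None):
    cx,cy,yaw=pose or POSE[n]; ex=np.array([np.cos(yaw),np.sin(yaw),0]); ey=np.array([-np.sin(yaw),np.cos(yaw),0]); ez=np.array([0,0,1.])
    strips=[]
    al=np.radians(np.arange(170,-10.01,-.5)); w=np.linspace(.0145,-.0145,40)
    for k in (.056,0,-.056):
        A,Wd=np.meshgrid(al,w,indexing="ij")
        P=np.array([cx,cy,.054])+.046*(-np.cos(A)[...,None]*ex+np.sin(A)[...,None]*ez)+(k+Wd)[...,None]*ey
        uv=proj(r,P.reshape(-1,3)).reshape(*A.shape,2).astype(np.float32)
        s=cv2.remap(r["pixels"],uv[...,0],uv[...,1],cv2.INTER_CUBIC)
        s=cv2.resize(s,None,fx=3,fy=1.5)
        for a in range(0,171,10):
            y=int((170-a)*2*1.5); cv2.line(s,(0,y),(6 if a!=40 else 119,y),(0,0,255),1)
            if a%20==0: cv2.putText(s,str(a),(8,y+4),0,.35,(0,0,255),1)
        strips.append(s); strips.append(np.zeros((len(s),10,3),np.uint8))
    im=np.hstack(strips); 
    return im
if __name__=="__main__":
    t=sys.argv[1]
    ims=[unwrap(dict(np.load(f"{n}{t}.npz")),n,None) for n in ("scene","top")]
    im=np.hstack(ims); cv2.imwrite(f"pics/unw{t}.png",im); print(im.shape)
E
python3 wheels.py 0
python3 - <<'E'
from fit import *
for n in R:
    p=sel(n,.55,.9,-.35,.3,.1,.7); print(n,p.min(0),p[p[:,0]<.7][:,:].round(2)[:5])
    p=sel(n,.6,.74,-.3,.15,.03,.7);print(len(p),p.min(0) if len(p) else'',p.max(0) if len(p) else '')
E
```

```text
(542, 780, 3)
scene [ 0.55057062 -0.07259656  0.10077858] [[0.55 0.19 0.12]
 [0.55 0.19 0.12]
 [0.55 0.19 0.12]
 [0.55 0.19 0.11]
 [0.55 0.19 0.11]]
310 [ 0.72339811 -0.032547    0.11799539] [0.73988116 0.14994147 0.14673897]
top [ 0.55131797 -0.06971149  0.10019944] [[0.62 0.18 0.1 ]
 [0.62 0.17 0.1 ]
 [0.62 0.18 0.1 ]
 [0.62 0.18 0.1 ]
 [0.62 0.17 0.1 ]]
278 [ 0.72391447 -0.00470396  0.12375238] [0.73997945 0.14968498 0.14654459]
```

View pics/unw0.png

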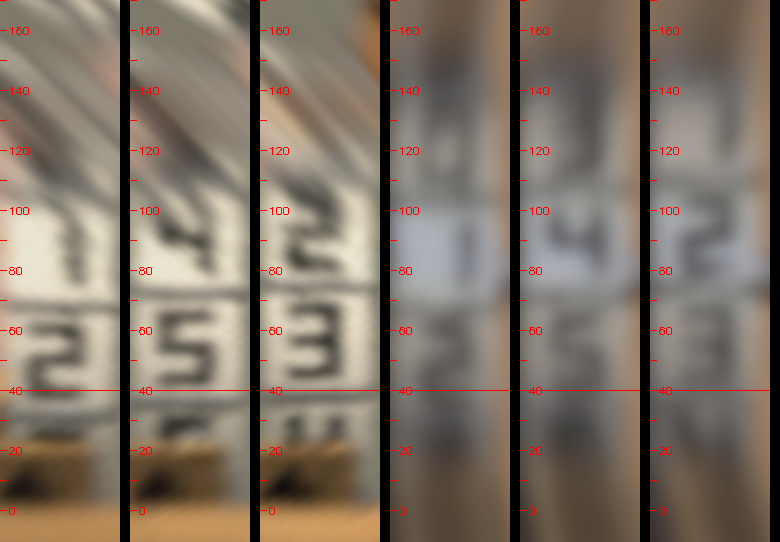

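Read from the unwrapped rims, the wheels stand at about 2.3, 5.4 and 3.4. They need to turn about +61°, +58° and −52°. I'll fetch the bottle first.

Emit:
step_arm(
  series=[
    [0.65,0.5,-0.36,0.2,0],
    [0.65,1,-0.72,0,0],
    [0.65,1,-0.72,0,0],
    [0.65,1,-0.72,0,0],
    [0.65,1,-0.72,0,0],
    [0.65,1,-0.72,0,0],
    [0.65,1,-0.72,0,0],
    [0.65,1,-0.72,0,0],
    [0.65,1,-0.72,0,0],
    [0.65,1,-0.72,0,0],
    [0.65,1,-0.72,0,0],
    [0.65,1,-0.72,0,0],
  ],
  squeeze=8,
)

```text
time: 1.3
tool_pos: [0.4149, 0.3007, 0.249]
tool_rot: [-3.141, 0.0, 2.898]
contact_force: [0.4, 0.8, -0.4]
opening: 0.0598
```

Emit:
step_arm(
  series=[
    [0.65,1,-0.72,0,0],
    [0.65,1,-0.72,0,0],
    [0.65,1,-0.72,0,0],
    [0.65,1,-0.72,0,0],
    [0.65,0.5,-0.7,0,0],
    [0.65,0.6,-0.6,0,0],
    [0.65,0,0,0,0],
    [0.65,0,0,0,0],
  ],
)

```text
time: 2.1
tool_pos: [0.5411, 0.1972, 0.2487]
tool_rot: [-3.142, -0.001, 2.897]
contact_force: [-0.4, -0.8, 0.4]
opening: 0.0597
```

Emit:
step_arm(
  series=[
    [0.65,0.04,0.28,-0.6,0],
    [0.65,0,0,-1,0],
    [0.65,0,0,-1,0],
    [0.65,0,0,-1,0],
    [0.65,0,0,-0.8,0],
    [0.65,0,0,-0.4,0],
    [0.65,0,0,-0.3,0],
    [0.65,0,0,0,0],
    [0.65,0,0,0,0],
  ],
)

```text
time: 3.0
tool_pos: [0.5426, 0.2054, 0.1221]
tool_rot: [3.141, 0.001, 2.899]
contact_force: [-0.7, -0.2, -0.5]
opening: 0.0594
```

```bash
cat > snap.py <<'E'
from h import *
import sys
t=sys.argv[1]; box={"scene":[int(x) for x in sys.argv[2].split(",")],"top":[int(x) for x in sys.argv[3].split(",")]}
for n in box:
    r=vision.read_camera(n); np.savez(f"{n}{t}.npz",**r); b=box[n]; crop(r,*b,min(600/(b[2]-b[0]),560/(b[3]-b[1])),f"pics/{n}_{t}.png")
s=sensors.observe(); print(s["time"],s["tool_pos"].round(4),s["contact_force"].round(2),s["opening"])
E
python3 snap.py 1 150,80,290,210 120,110,260,230
```

```text
3.1 [0.5427 0.2053 0.1223] [ 0.44 -0.87  0.  ] 0.05960632487077895
```

View pics/scene_1.png

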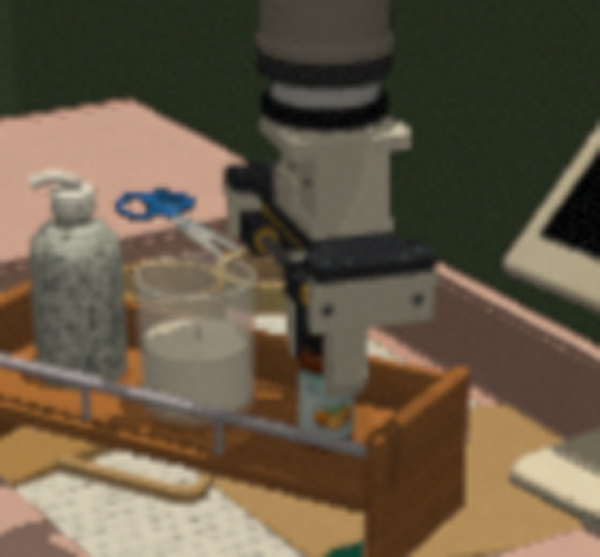

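View pics/top_1.png

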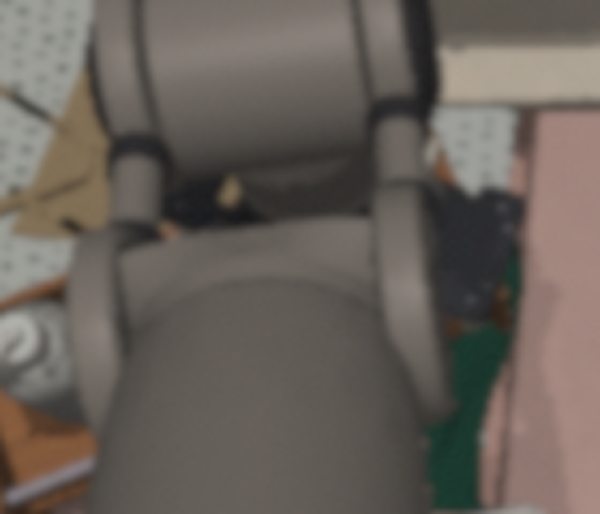

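The fingers straddle the bottle, clear of the jar and the end panel. I'll lower 3 mm and close.

Emit:
step_arm(
  series=[
    [0.65,0,0,-0.12,0],
    [0.5,0,0,0,0],
    [0.4,0,0,0,0],
    [0.3,0,0,0,0],
    [0.2,0,0,0,0],
    [0.2,0,0,0,0],
    [0.2,0,0,0,0],
    [0.2,0,0,0,0],
    [0.2,0,0,0,0],
  ],
  squeeze=10,
)

```text
time: 4.0
tool_pos: [0.5422, 0.2051, 0.1183]
tool_rot: [3.141, 0.0, 2.899]
contact_force: [0.1, -0.1, 0.1]
opening: 0.0314
```

Emit:
step_arm(
  series=[
    [0.2,0,0,0.2,0],
    [0.2,0,0,0.4,0],
    [0.2,0,0,0.6,0],
    [0.2,0,0,0.8,0],
    [0.2,0,0,0.8,0],
    [0.2,0,0,0.6,0],
    [0.2,0,0,0.3,0],
    [0.2,0,0,0,0],
    [0.2,0,0,0,0],
  ],
)

```text
time: 4.9
tool_pos: [0.5419, 0.2051, 0.2103]
tool_rot: [-3.141, -0.001, 2.899]
contact_force: [0.2, 0.3, -0.8]
opening: 0.0316
```

```bash
python3 snap.py 2 150,80,290,210 120,110,260,230
```

```text
5.0 [0.5417 0.205  0.2098] [-0.96 -1.07 -0.97] 0.031917633271767235
```

View pics/scene_2.png

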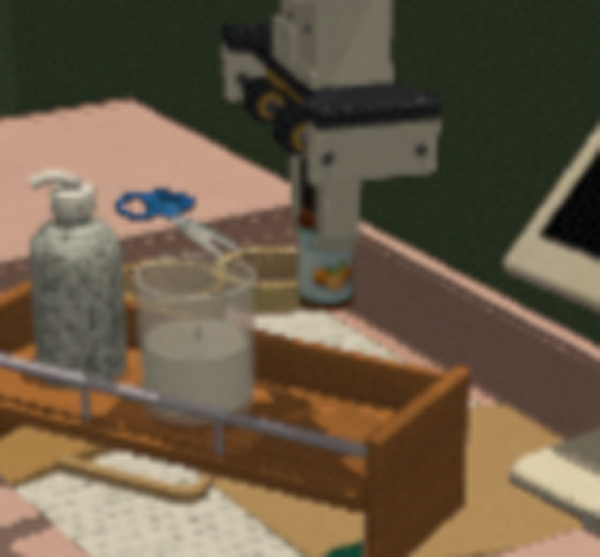

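The bottle is gripped upright, with its underside at about z = 0.15. Now I'll carry it to the plate and turn the jaws parallel to the axle.

Emit:
step_arm(
  series=[
    [0.2,0.08,-0.5,0,0.1],
    [0.2,0.15,-0.9,0,0.2],
    [0.2,0.15,-1,0,0.2],
    [0.2,0.15,-1,0,0.2],
    [0.2,0.15,-1,0,0.2],
    [0.2,0.15,-1,0,0.2],
    [0.2,0.15,-1,0,0.2],
    [0.2,0.15,-1,0,0.2],
    [0.2,0.15,-1,0,0.2],
    [0.2,0.15,-1,0,0.2],
    [0.2,0.15,-1,0,0.2],
    [0.2,0.15,-1,0,0.2],
  ],
)

```text
time: 6.2
tool_pos: [0.5852, -0.0809, 0.2098]
tool_rot: [3.141, -0.002, 3.083]
contact_force: [-0.4, -0.7, 0.0]
opening: 0.0316
```

Emit:
step_arm(
  series=[
    [0.2,0.15,-0.9,0,0.1],
    [0.2,0.15,-0.7,0,0.04],
    [0.2,0.1,-0.5,0,0],
    [0.2,0,-0.2,0,0],
    [0.2,0,0,0,0],
    [0.2,0,0,0,0],
  ],
)

```text
time: 6.8
tool_pos: [0.5953, -0.1366, 0.2107]
tool_rot: [3.141, -0.0, 3.094]
contact_force: [0.3, 0.9, -0.4]
opening: 0.0314
```

Emit:
step_arm(
  series=[
    [0.2,-0.1,-0.08,-0.6,0],
    [0.2,0,0,-1,0],
    [0.2,0,0,-1,0],
    [0.2,0,0,-0.8,0],
    [0.2,0,0,-0.5,0],
    [0.2,0,0,-0.3,0],
    [0.2,0,0,0,0],
    [0.2,0,0,0,0],
  ],
)

```text
time: 7.6
tool_pos: [0.5935, -0.1394, 0.1066]
tool_rot: [-3.141, 0.001, 3.094]
contact_force: [-0.2, -0.1, -0.5]
opening: 0.0314
```

```bash
python3 snap.py 3 240,170,380,300 270,110,400,230
```

```text
7.7 [ 0.5936 -0.1395  0.1068] [ 0.45  0.69 -0.84] 0.031947106785211433
```

View pics/scene_3.png

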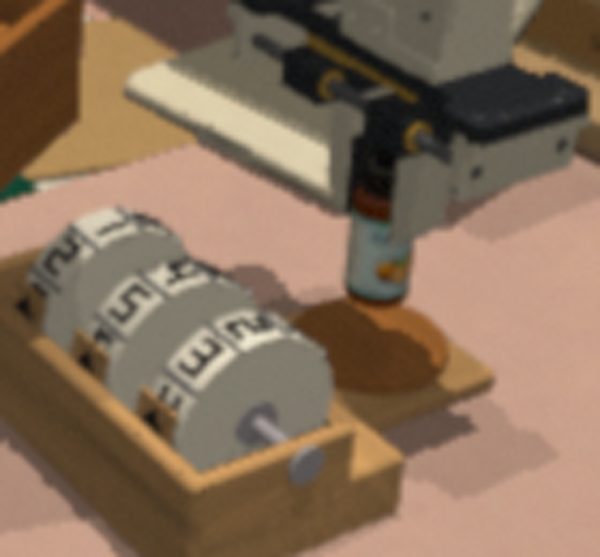

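The bottle hangs upright above the plate. I'll lower it gently.

Emit:
step_arm(
  series=[
    [0.2,0,0,-0.5,0],
    [0.2,0,0,-0.3,0],
    [0.2,0,0,-0.1,0],
    [0.2,0,0,-0.05,0],
    [0.2,0,0,-0.04,0],
    [0.2,0,0,0,0],
    [0.2,0,0,0,0],
  ],
)

```text
time: 8.4
tool_pos: [0.5931, -0.1394, 0.0812]
tool_rot: [-3.142, 0.0, 3.094]
contact_force: [0.1, -0.3, -1.6]
opening: 0.0318
```

Emit:
step_arm(
  series=[
    [0.2,0,0,-0.04,0],
    [0.2,0,0,-0.03,0],
    [0.2,0,0,0,0],
    [0.2,0,0,0,0],
  ],
)

```text
time: 8.8
tool_pos: [0.5929, -0.1394, 0.0792]
tool_rot: [3.141, -0.0, 3.094]
contact_force: [0.1, -0.5, -0.6]
opening: 0.0319
```

Emit:
step_arm(
  series=[
    [0.2,0,0,-0.02,0],
    [0.2,0,0,0,0],
    [0.2,0,0,0,0],
  ],
)

```text
time: 9.1
tool_pos: [0.5929, -0.1394, 0.0787]
tool_rot: [3.142, -0.0, 3.094]
contact_force: [0.6, 0.1, -0.9]
opening: 0.0314
```

Emit:
step_arm(
  series=[
    [0.2,0,0,-0.02,0],
    [0.2,0,0,0,0],
    [0.2,0,0,0,0],
  ],
)

```text
time: 9.4
tool_pos: [0.593, -0.1394, 0.0783]
tool_rot: [3.142, 0.0, 3.094]
contact_force: [-0.4, -0.1, -0.3]
opening: 0.0318
```

```bash
python3 snap.py 4 280,190,360,280 270,110,400,230
```

```text
9.5 [ 0.593  -0.1394  0.0783] [ 0.5   0.39 -0.4 ] 0.031048285106829176
```

View pics/scene_4.png

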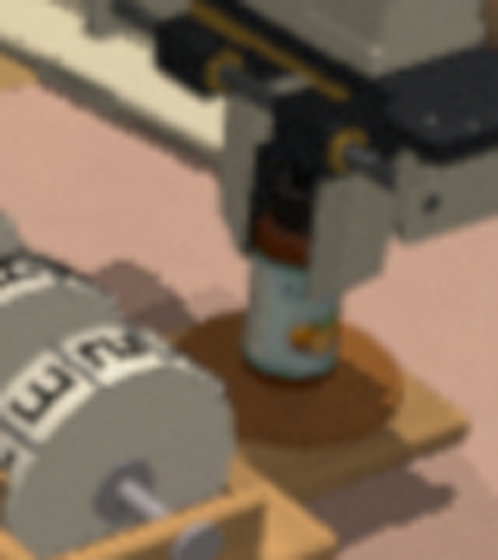

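Emit:
step_arm(
  series=[
    [0.2,0,0,-0.03,0],
    [0.2,0,0,0,0],
    [0.2,0,0,0,0],
  ],
)

```text
time: 9.8
tool_pos: [0.5932, -0.1395, 0.0782]
tool_rot: [-3.141, 0.001, 3.094]
contact_force: [-1.1, -1.0, 6.2]
opening: 0.0319
```

```bash
python3 - <<'E'
from h import *
s=sensors.observe();print(s["contact_force"],s["tool_pos"])
r=vision.read_camera("scene");W=cloud(r).reshape(-1,3)
m=W[(np.hypot(W[:,0]-.593,W[:,1]+.139)<.05)]
for a in (.0,.004): pass
# bottom of bottle: body points within 20mm radius below .06
b=m[(np.hypot(m[:,0]-.593,m[:,1]+.139)<.019)]
h,e=np.histogram(b[:,2],bins=np.arange(.01,.07,.003));print(h,e[0])
q=m[(np.hypot(m[:,0]-.593,m[:,1]+.139)>.025)&(m[:,2]<.03)&(m[:,2]>.012)];print(np.median(q[:,2]))
E
```

```text
[-1.08503141 -1.01922598  6.22861106] [ 0.59324688 -0.13951221  0.07815742]
[ 0  0 13 20 16 13 14 12 10 17 19 14 14 13 24 11  8 11 13] 0.01
0.01860971113220633
```

Contact is felt at about 6 N. I'll ease off slightly, release and rise.

Emit:
step_arm(
  series=[
    [0.2,0,0,0.02,0],
    [0.36,0,0,0,0],
    [0.4,0,0,0,0],
    [0.5,0,0,0,0],
    [0.6,0,0,0,0],
    [0.65,0,0,0,0],
    [0.65,0,0,0,0],
    [0.65,0,0,0.4,0],
    [0.65,0,0,0.8,0],
    [0.65,0,0,1,0],
    [0.65,0,0,1,0],
    [0.65,0,0,0.8,0],
  ],
)

```text
time: 11.05
tool_pos: [0.5933, -0.1395, 0.1804]
tool_rot: [-3.141, 0.002, 3.094]
contact_force: [0.4, -0.3, 0.1]
opening: 0.0599
```

```bash
python3 snap.py 5 240,170,380,300 270,110,400,230
```

```text
11.15 [ 0.5946 -0.1399  0.182 ] [-0.08 -0.18  0.27] 0.059815800112202555
```

View pics/scene_5.png

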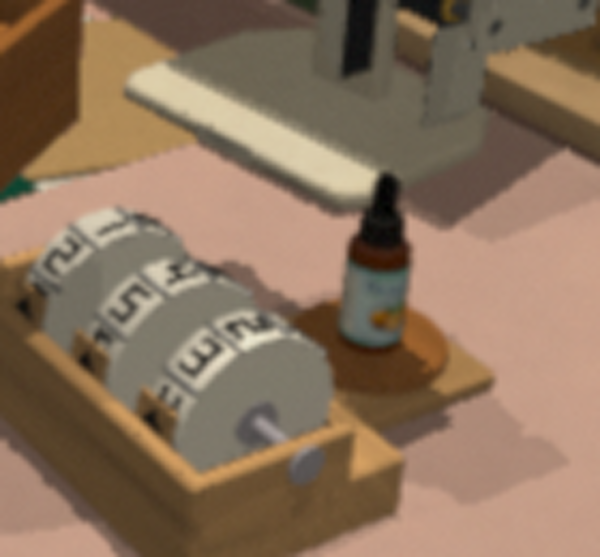

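The bottle stands upright, near the plate's middle. I'll check its fit in both cameras, which also cross-checks the camera frames against the robot's, and then go to the wheels.

```bash
python3 - <<'E'
from h import *
from scipy.optimize import least_squares
for n in ("scene","top"):
    W=cloud(dict(np.load(n+"5.npz"))).reshape(-1,3); c=np.array([.593,-.139])
    p=W[(W[:,2]>.03)&(W[:,2]<.083)]
    for i in range(4):
        q=p[np.hypot(*(p[:,:2]-c).T)<.022]; c=least_squares(lambda c:np.hypot(*(q[:,:2]-c).T)-.0165,c,loss="soft_l1",f_scale=.001).x
    print(n,c,len(q))
    pl=W[(np.hypot(*(W[:,:2]-[.593,-.139]).T)<.06)&(W[:,2]>.014)&(W[:,2]<.026)]; print(cv2.minEnclosingCircle(pl[:,:2].astype(np.float32)))
E
```

```text
scene [ 0.59289648 -0.14053546] 329
((0.5913591384887695, -0.14008955657482147), 0.04379451647400856)
top [ 0.593 -0.139] 0
((0.5933240056037903, -0.11136209964752197), 0.04430774226784706)
```

Emit:
step_arm(
  series=[
    [0.4,-0.4,0.2,0,0],
    [0.4,-1,0.44,0,0],
    [0.4,-1,0.44,0,0],
    [0.4,-1,0.44,0,0],
    [0.4,-1,0.44,0,0],
    [0.4,-0.9,0.4,0,0],
    [0.4,-0.5,0.2,0,0],
    [0.4,0,0,-0.6,0],
    [0.4,0,0,-1,0],
    [0.4,0,0,-0.6,0],
    [0.4,0,0,0,0],
    [0.4,0,0,0,0],
  ],
  squeeze=6,
)

```text
time: 12.35
tool_pos: [0.4478, -0.0753, 0.1229]
tool_rot: [3.141, -0.001, 3.094]
contact_force: [0.4, -0.0, 0.2]
opening: 0.0366
```

```bash
python3 snap.py 6 220,160,360,300 270,150,400,270
```

```text
12.45 [ 0.4484 -0.0755  0.1236] [0.63 0.03 0.44] 0.03659135515905691
```

View pics/scene_6.png

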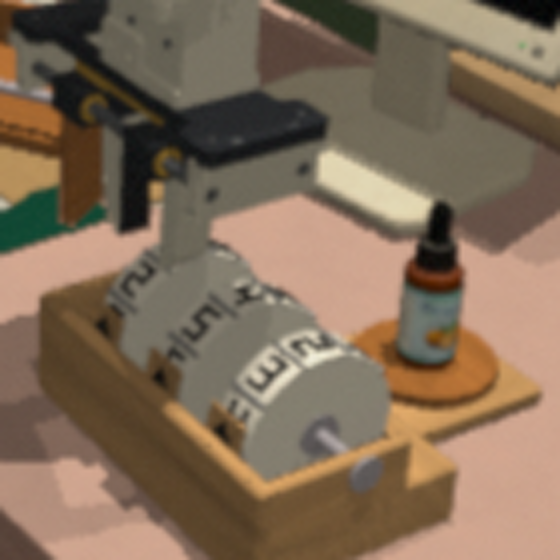

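The fingers are lined up over the left wheel. I'll go down and pinch it.

Emit:
step_arm(
  series=[
    [0.4,0,0,-0.6,0],
    [0.4,0,0,-0.5,0],
    [0.4,0,0,-0.3,0],
    [0.4,0,0,-0.2,0],
    [0.4,0,0,0,0],
    [0.4,0,0,0,0],
  ],
)

```text
time: 13.05
tool_pos: [0.4482, -0.0755, 0.0834]
tool_rot: [-3.141, 0.001, 3.094]
contact_force: [-0.7, -0.0, 0.2]
opening: 0.0366
```

Emit:
step_arm(
  series=[
    [0.3,0,0,0,0],
    [0.2,0,0,0,0],
    [0.2,0,0,0,0],
    [0.2,0,0,0,0],
    [0.2,0,0,0,0],
  ],
)

```text
time: 13.55
tool_pos: [0.4482, -0.0751, 0.0833]
tool_rot: [3.141, 0.001, 3.094]
contact_force: [0.3, 4.3, 5.3]
opening: 0.0259
```

Emit:
step_arm(
  series=[
    [0.2,0.134,0.01,0.068,0],
    [0.2,0.141,-0.007,0.054,0],
    [0.2,0.146,-0.007,0.039,0],
    [0.2,0.149,-0.007,0.024,0],
    [0.2,0.15,-0.007,0.008,0],
  ],
)

```text
time: 14.05
tool_pos: [0.4659, -0.076, 0.0876]
tool_rot: [3.142, -0.001, 3.094]
contact_force: [-4.3, -0.9, 0.3]
opening: 0.0255
```

Emit:
step_arm(
  series=[
    [0.2,0.15,-0.007,-0.008,0],
    [0.2,0.149,-0.007,-0.024,0],
    [0.2,0.146,-0.007,-0.039,0],
    [0.2,0.141,-0.007,-0.054,0],
    [0.2,0.156,-0.007,-0.081,0],
    [0.2,0,0,0,0],
    [0.2,0,0,0,0],
  ],
)

```text
time: 14.75
tool_pos: [0.4855, -0.0769, 0.0826]
tool_rot: [-3.141, 0.002, 3.094]
contact_force: [1.1, -1.8, -3.9]
opening: 0.0259
```

```bash
python3 snap.py 7 220,160,360,300 270,150,400,270; python3 wheels.py 7
```

```text
14.85 [ 0.4854 -0.0769  0.0826] [ 1.56 -2.57 -4.33] 0.02601225771233211
(542, 780, 3)
```

View pics/unw7.png

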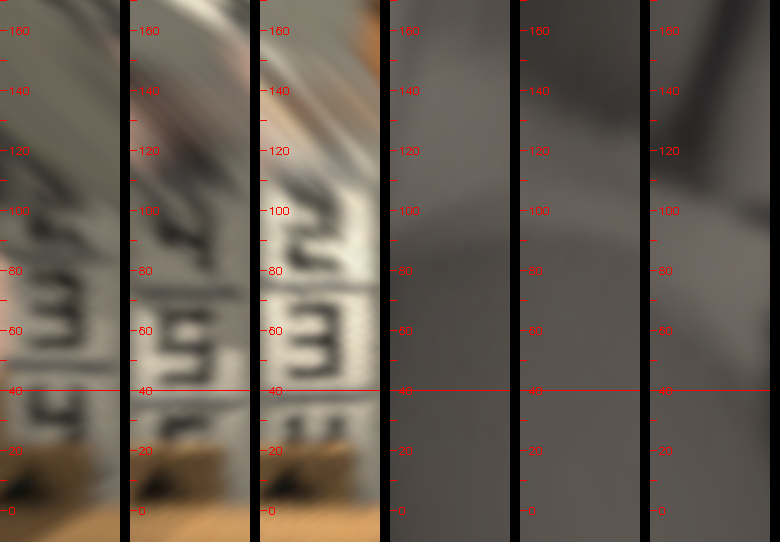

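View pics/scene_7.png

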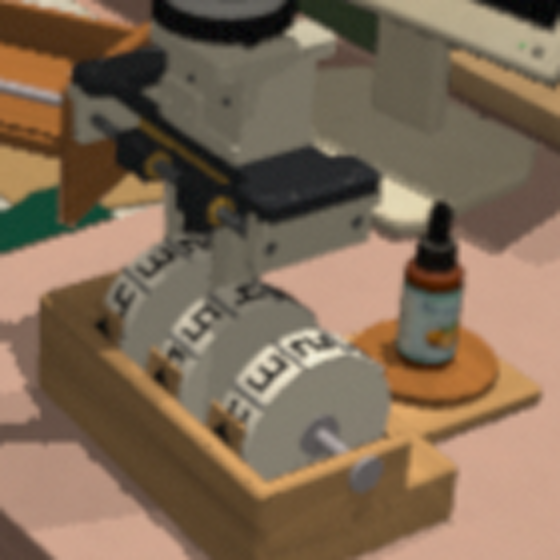

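Emit:
step_arm(
  series=[
    [0.2,0.13,-0.007,-0.09,0],
    [0.2,0.12,-0.007,-0.1,0],
    [0.2,0,0,0,0],
    [0.2,0,0,0,0],
  ],
)

```text
time: 15.25
tool_pos: [0.4912, -0.0772, 0.0779]
tool_rot: [-3.141, 0.001, 3.094]
contact_force: [0.9, -3.6, -0.9]
opening: 0.0263
```

```bash
python3 snap.py 8 220,160,360,300 270,150,400,270; python3 wheels.py 8
```

```text
15.35 [ 0.4912 -0.0772  0.0779] [ 1.34 -3.22 -2.39] 0.025862431502592587
(542, 780, 3)
```

View pics/unw8.png

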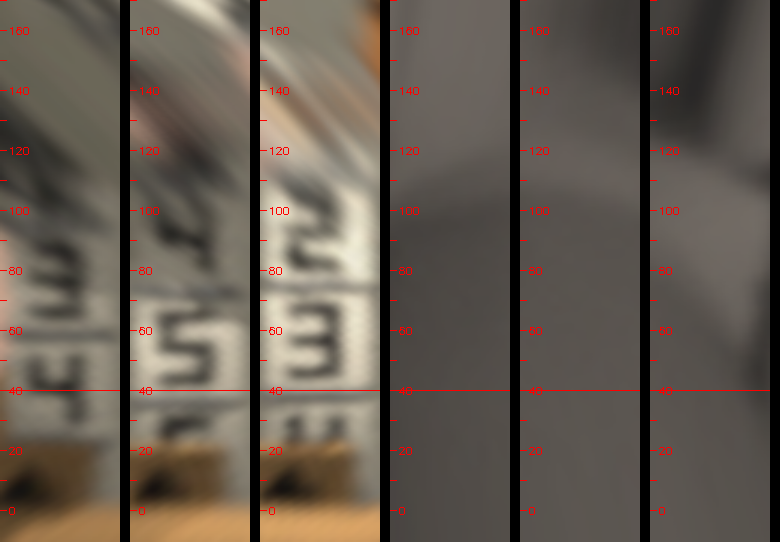

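The left wheel's 4 now centres on the 40° line. I'll release and go to the middle wheel.

Emit:
step_arm(
  series=[
    [0.32,0,0,0,0],
    [0.36,0,0,0,0],
    [0.37,0,0,0,0],
    [0.37,0,0,0,0],
    [0.38,0,0,0.5,0],
    [0.4,0,0,1,0],
    [0.4,0,0,0.6,0],
    [0.4,-0.6,-0.7,0,0],
    [0.4,-0.7,-0.8,0,0],
    [0.4,-0.6,-0.68,0,0],
    [0.4,0,0,0,0],
    [0.4,0,0,0,0],
  ],
)

```text
time: 16.55
tool_pos: [0.4434, -0.1316, 0.1306]
tool_rot: [3.141, 0.001, 3.093]
contact_force: [-0.6, 0.2, 0.6]
opening: 0.0368
```

```bash
python3 snap.py 9 220,160,360,300 270,150,400,270; python3 wheels.py 9
```

```text
16.65 [ 0.4438 -0.1311  0.1305] [-0.06 -0.15 -0.19] 0.03653614948201031
(542, 780, 3)
```

View pics/scene_9.png

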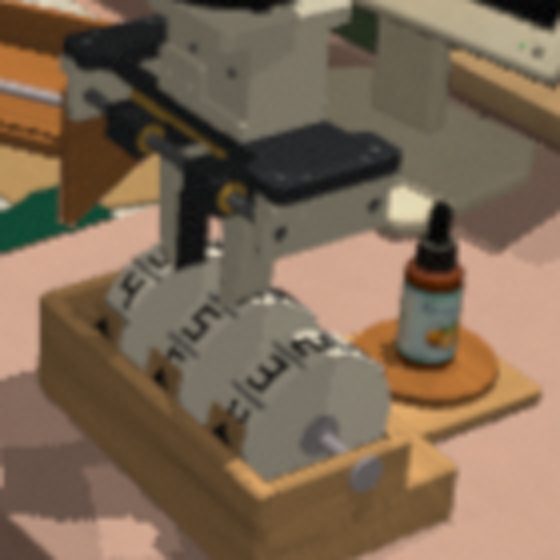

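Emit:
step_arm(
  series=[
    [0.4,0,0,-0.5,0],
    [0.4,0,0,-0.6,0],
    [0.4,0,0,-0.5,0],
    [0.4,0,0,-0.35,0],
    [0.4,0,0,0,0],
    [0.4,0,0,0,0],
    [0.3,0,0,0,0],
    [0.2,0,0,0,0],
    [0.2,0,0,0,0],
    [0.2,0,0,0,0],
    [0.2,0,0,0,0],
  ],
)

```text
time: 17.75
tool_pos: [0.4436, -0.131, 0.0822]
tool_rot: [3.141, 0.001, 3.093]
contact_force: [1.4, 4.8, 2.9]
opening: 0.0259
```

Emit:
step_arm(
  series=[
    [0.2,0.151,0.012,0.089,0],
    [0.2,0.161,-0.008,0.07,0],
    [0.2,0.168,-0.008,0.05,0],
    [0.2,0.174,-0.008,0.029,0],
    [0.2,0.176,-0.008,0.008,0],
    [0.2,0.175,-0.008,-0.014,0],
    [0.2,0.172,-0.008,-0.035,0],
    [0.2,0.167,-0.008,-0.056,0],
    [0.2,0.159,-0.008,-0.076,0],
    [0.2,0.128,-0.008,-0.08,0],
    [0.2,0,0,0,0],
    [0.2,0,0,0,0],
  ],
)

```text
time: 18.95
tool_pos: [0.4849, -0.1331, 0.0811]
tool_rot: [-3.142, 0.002, 3.094]
contact_force: [1.3, 2.6, -3.3]
opening: 0.0259
```

```bash
python3 snap.py 10 220,160,360,300 270,150,400,270; python3 wheels.py 10
```

```text
19.05 [ 0.4848 -0.1331  0.0812] [ 2.4   3.64 -3.09] 0.02594041846780235
(542, 780, 3)
```

View pics/unw10.png

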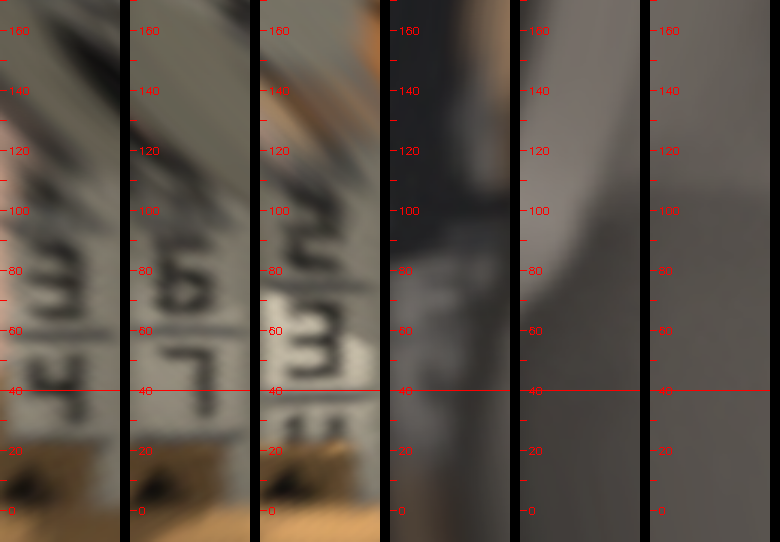

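The middle wheel's 7 sits about 2° high, so I'll trim it back slightly before letting go.

Emit:
step_arm(
  series=[
    [0.2,-0.05,0,0.035,0],
    [0.2,0,0,0,0],
    [0.2,0,0,0,0],
  ],
)

```text
time: 19.35
tool_pos: [0.4831, -0.133, 0.0824]
tool_rot: [3.142, 0.001, 3.094]
contact_force: [2.7, 4.2, -3.0]
opening: 0.0257
```

```bash
python3 snap.py 11 220,160,360,300 270,150,400,270; python3 wheels.py 11
```

```text
19.45 [ 0.4832 -0.133   0.0823] [ 3.48  3.7  -3.1 ] 0.025703205547153805
(542, 780, 3)
```

View pics/unw11.png

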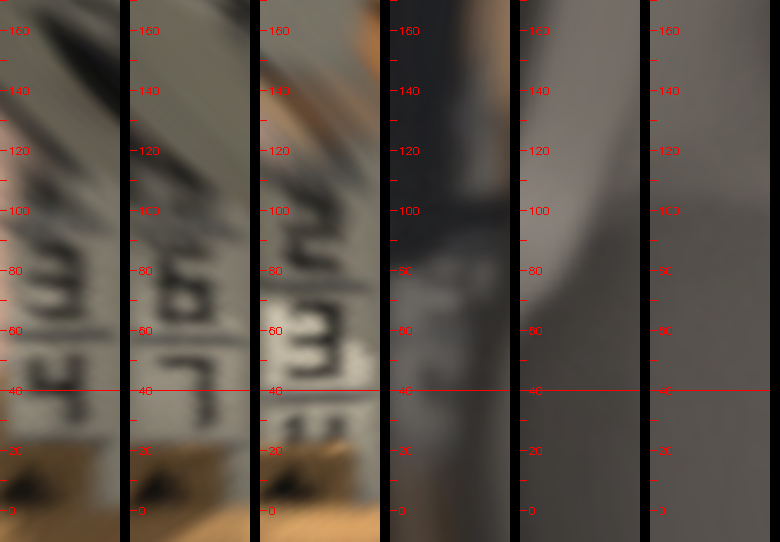

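Emit:
step_arm(
  series=[
    [0.32,0,0,0,0],
    [0.36,0,0,0,0],
    [0.38,0,0,0,0],
    [0.4,0,0,0,0],
    [0.4,0,0,0.5,0],
    [0.4,0,0,0.9,0],
    [0.4,0,0,0.5,0],
    [0.4,-0.05,-0.7,0,0],
    [0.4,-0.05,-0.86,0,0],
    [0.4,-0.05,-0.7,0,0],
    [0.4,0,0,0,0],
    [0.4,0,0,0,0],
  ],
)

```text
time: 20.65
tool_pos: [0.4788, -0.1895, 0.1296]
tool_rot: [3.141, -0.0, 3.093]
contact_force: [0.3, -0.3, 0.2]
opening: 0.0368
```

```bash
python3 snap.py 12 220,160,360,300 270,150,400,270; python3 wheels.py 12
```

```text
20.75 [ 0.4789 -0.1889  0.1296] [ 0.4  -0.26  0.34] 0.03668158364777775
(542, 780, 3)
```

View pics/scene_12.png

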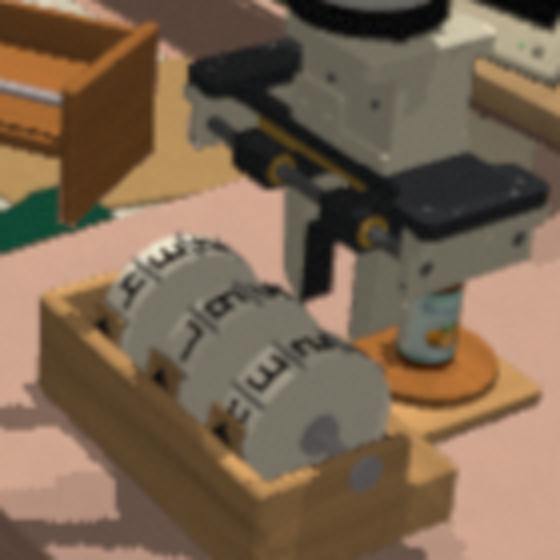

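View pics/unw12.png

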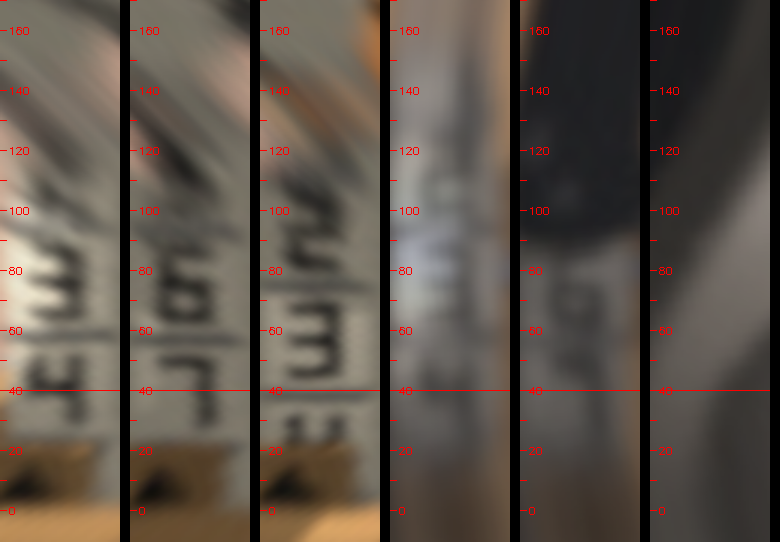

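The middle wheel held its place on release. Now the right wheel.

Emit:
step_arm(
  series=[
    [0.4,0,0,-0.5,0],
    [0.4,0,0,-0.6,0],
    [0.4,0,0,-0.5,0],
    [0.4,0,0,-0.27,0],
    [0.4,0,0,0,0],
    [0.4,0,0,0,0],
    [0.3,0,0,0,0],
    [0.2,0,0,0,0],
    [0.2,0,0,0,0],
    [0.2,0,0,0,0],
    [0.2,0,0,0,0],
  ],
)

```text
time: 21.85
tool_pos: [0.4794, -0.1889, 0.0835]
tool_rot: [3.141, 0.001, 3.094]
contact_force: [1.2, 5.7, 2.8]
opening: 0.0258
```

Emit:
step_arm(
  series=[
    [0.2,-0.133,0.027,0.071,0],
    [0.2,-0.14,0.007,0.056,0],
    [0.2,-0.145,0.007,0.042,0],
    [0.2,-0.148,0.007,0.026,0],
    [0.2,-0.15,0.007,0.011,0],
    [0.2,-0.151,0.007,-0.005,0],
    [0.2,-0.149,0.007,-0.021,0],
    [0.2,-0.146,0.007,-0.036,0],
    [0.2,-0.142,0.007,-0.052,0],
    [0.2,-0.136,0.007,-0.066,0],
    [0.2,0,0,0,0],
    [0.2,0,0,0,0],
  ],
)

```text
time: 23.05
tool_pos: [0.4431, -0.187, 0.0838]
tool_rot: [3.141, 0.0, 3.094]
contact_force: [2.7, 4.4, 0.3]
opening: 0.0261
```

```bash
python3 snap.py 13 220,160,360,300 270,150,400,270; python3 wheels.py 13
```

```text
23.15 [ 0.443  -0.187   0.0838] [2.03 4.22 0.68] 0.025979370589634027
(542, 780, 3)
```

View pics/unw13.png

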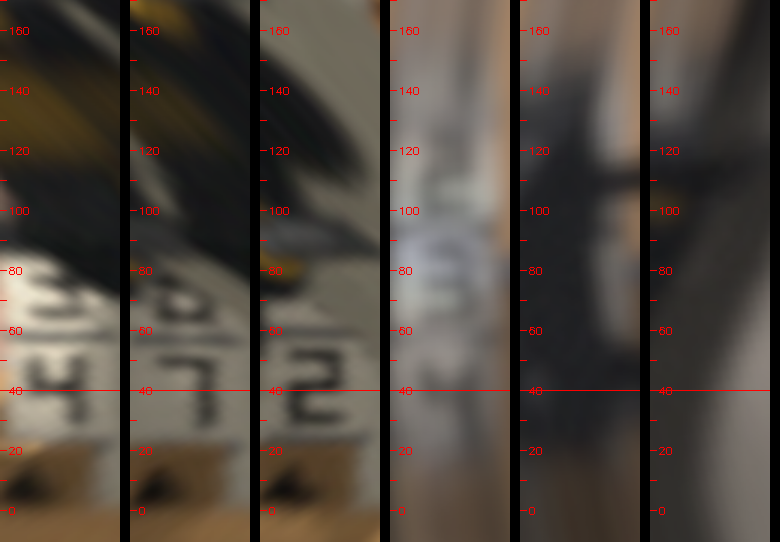

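View pics/scene_13.png

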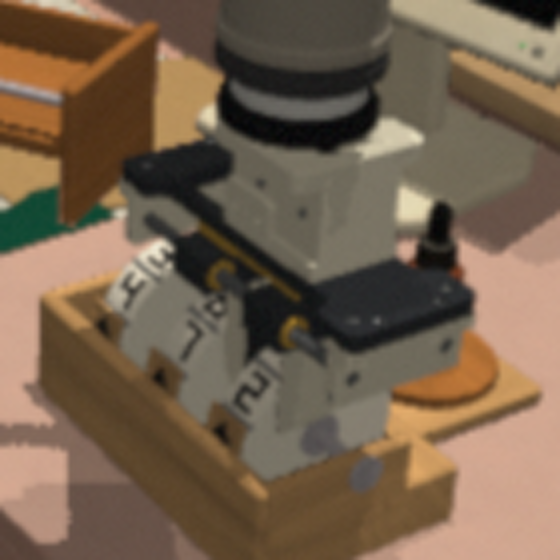

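The readings are now 4, 7, 2, each within about 2° of the line. I'll release, retreat and check with a clear view.

Emit:
step_arm(
  series=[
    [0.32,0,0,0,0],
    [0.36,0,0,0,0],
    [0.38,0,0,0,0],
    [0.4,0,0,0,0],
    [0.4,0,0,0.5,0],
    [0.4,0,0,1,0],
    [0.4,0,0,1,0],
    [0.4,0,0,1,0],
    [0.4,0,0,1,0],
    [0.4,0,0,1,0],
    [0.4,-0.3,0.6,0.5,0],
    [0.4,-0.5,1,0,0],
  ],
)

```text
time: 24.35
tool_pos: [0.424, -0.1484, 0.2354]
tool_rot: [-3.139, 0.004, 3.093]
contact_force: [1.1, 0.8, 0.0]
opening: 0.0367
```

Emit:
step_arm(
  series=[
    [0.4,-0.5,1,0,0],
    [0.4,-0.5,1,0,0],
    [0.4,-0.3,1,0,0],
    [0.4,-0.2,1,0,0],
    [0.4,0,1,0,0],
    [0.4,0,1,0,0],
    [0.4,0,1,0,0],
    [0.4,0,1,0,0],
    [0.4,0,1,0,0],
    [0.4,0,0.6,0,0],
    [0.4,0,0.2,0,0],
    [0.4,0,0,0,0],
  ],
)

```text
time: 25.55
tool_pos: [0.3854, 0.0979, 0.2335]
tool_rot: [-3.141, -0.0, 3.095]
contact_force: [-0.2, -0.8, 0.6]
opening: 0.0369
```

```bash
python3 snap.py 14 220,190,360,310 280,140,385,250; python3 wheels.py 14
```

```text
25.65 [0.3855 0.0972 0.2335] [-0.05 -0.16  0.25] 0.03637916784334186
(542, 780, 3)
```

View pics/unw14.png

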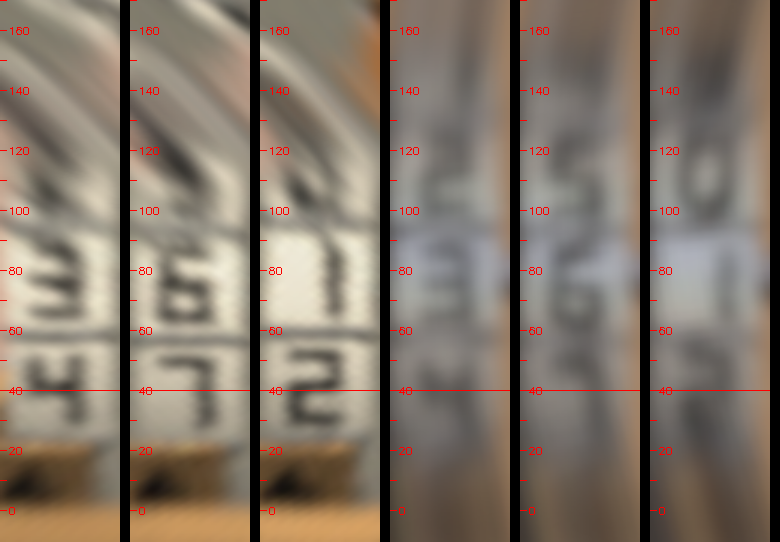

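View pics/scene_14.png

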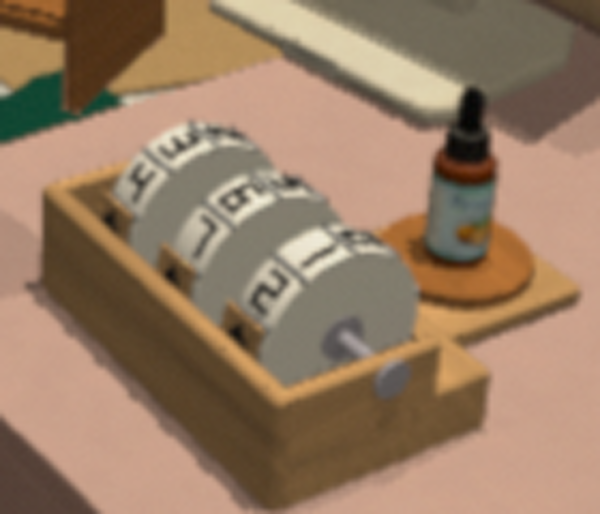

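The clear view shows 4, 7, 2 with the bottle upright. I'll put numbers on the rib positions in both cameras and check the stand registration with an overlay.

```bash
python3 - <<'E'
from wheels import *
from scipy.signal import argrelmin
out=[]
for n in ("scene","top"):
    r=dict(np.load(n+"14.npz")); cx,cy,yaw=POSE[n]
    ex=np.array([np.cos(yaw),np.sin(yaw),0]); ey=np.array([-np.sin(yaw),np.cos(yaw),0]); ez=np.array([0,0,1.])
    g=cv2.cvtColor(r["pixels"],cv2.COLOR_BGR2GRAY).astype(np.float32)
    for k in(.056,0,-.056):
        al=np.arange(15,125,.5); A,Wd=np.meshgrid(np.radians(al),np.r_[np.linspace(.0125,.0105,5),np.linspace(-.0105,-.0125,5)] if n=="top" else np.linspace(-.012,-.007,8),indexing="ij")
        P=np.array([cx,cy,.054])+.046*(-np.cos(A)[...,None]*ex+np.sin(A)[...,None]*ez)+(k+Wd)[...,None]*ey
        uv=proj(r,P.reshape(-1,3)).reshape(*A.shape,2).astype(np.float32)
        s=cv2.remap(g,uv[...,0],uv[...,1],cv2.INTER_CUBIC).mean(1)
        s=s-cv2.GaussianBlur(s[:,None],(0,0),20)[:,0]
        # comb fit period 36
        ph=np.arange(0,36,.5); sc=[np.mean([np.interp(a,al,s) for a in np.arange(p,125,36) if 30<a<105]) for p in ph]
        print(n,k,"rib phase",ph[np.argmin(sc)],"minima",[(al[i],round(float(s[i]),1)) for i in argrelmin(s,order=6)[0]])
    # overlay
    im=cv2.resize(r["pixels"],None,fx=4,fy=4,interpolation=cv2.INTER_CUBIC)
    def L(pts,c):
        uv=(proj(r,np.array([np.array([cx,cy,0])+p[0]*ex+p[1]*ey+p[2]*ez for p in pts]))+.5)*4-.5
        cv2.polylines(im,[uv.round().astype(np.int32)],False,c,1)
    L([(-.064,.106,.064),(-.064,-.106,.064),(0.012,-.106,.064)],(0,0,255))
    L([(-.064,.106,0),(-.064,-.106,0),(.064,-.106,0)],(0,0,255))
    L([(-.064,.106,.064),(-.064,.106,0)],(0,0,255))
    for k in(.043,-.013,-.069,.069,.013,-.043):
        t=np.radians(np.arange(0,181,5)); L([(-.046*np.cos(a),k,.054+.046*np.sin(a)) for a in t],(0,255,0))
    t=np.radians(np.arange(0,361,5)); L([(.13+.042*np.cos(a),.042*np.sin(a),.02) for a in t],(255,0,0))
    b=(220,200,360,310) if n=="scene" else (275,140,385,250)
    cv2.imwrite(f"pics/ov_{n}.png",im[b[1]*4:b[3]*4,b[0]*4:b[2]*4])
E
```

```text
scene 0.056 rib phase 22.5 minima [(np.float64(19.5), -26.3), (np.float64(34.0), 1.3), (np.float64(43.5), 5.5), (np.float64(58.0), -47.9), (np.float64(74.5), 4.0), (np.float64(79.5), 1.5), (np.float64(94.5), -32.7), (np.float64(118.0), -11.7)]
scene 0 rib phase 20.5 minima [(np.float64(18.5), -32.0), (np.float64(33.5), 1.8), (np.float64(46.5), 8.7), (np.float64(56.5), -49.8), (np.float64(74.0), 4.7), (np.float64(92.5), -43.5)]
scene -0.056 rib phase 22.5 minima [(np.float64(17.5), -23.9), (np.float64(31.0), 9.3), (np.float64(43.0), 6.2), (np.float64(58.5), -62.4), (np.float64(69.5), 7.9), (np.float64(76.0), 5.6), (np.float64(81.0), 6.9), (np.float64(95.5), -42.4), (np.float64(106.0), 6.9)]
top 0.056 rib phase 21.5 minima [(np.float64(40.5), 2.6), (np.float64(58.0), -13.7), (np.float64(74.0), 2.6), (np.float64(93.5), -16.2), (np.float64(107.5), 3.7)]
top 0 rib phase 20.5 minima [(np.float64(56.5), -9.1), (np.float64(75.0), -0.5), (np.float64(93.0), -12.4)]
top -0.056 rib phase 22.0 minima [(np.float64(43.5), 3.2), (np.float64(57.0), -9.8), (np.float64(74.5), 0.0), (np.float64(94.5), -12.2)]
```

View pics/ov_scene.png

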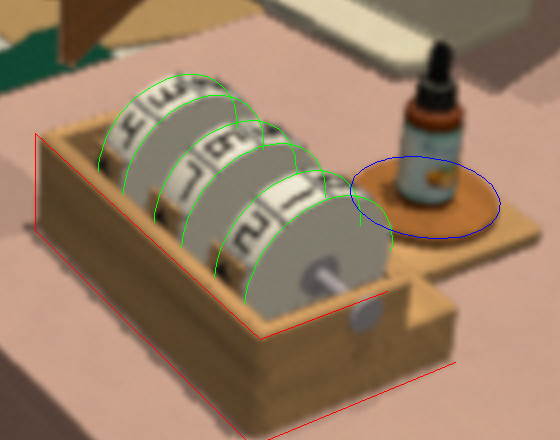

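View pics/ov_top.png

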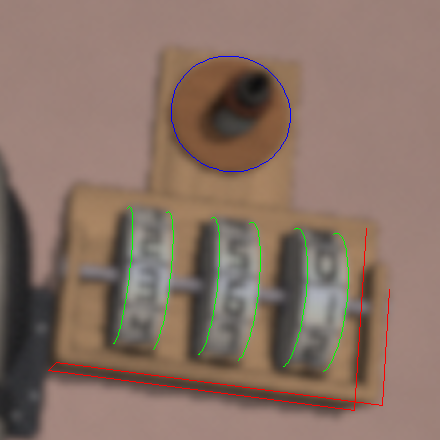

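Both cameras agree: the wheels are off by about 0°, −1.4° and +0.5°. I'll check that the rack goods haven't moved, then hand in.

```bash
python3 - <<'E'
from h import *
from cell import hand_in
a=dict(np.load("scene0.npz"));b=vision.read_camera("scene")
d=np.abs(a["pixels"].astype(int)-b["pixels"]).max(2)
for nm,(x0,y0,x1,y1) in {"pump":(155,118,180,172),"jar":(182,138,212,180),"whole rack":(130,115,265,210)}.items(): print(nm,np.mean(d[y0:y1,x0:x1]>40).round(3),d[y0:y1,x0:x1].max())
crop(b,120,100,270,215,4,"pics/rack_end.png")
s=sensors.observe();print(s["time"],s["contact_force"])
E
```

```text
pump 0.045 180
jar 0.114 137
whole rack 0.095 199
25.7 [-0.44036973  0.49505797  0.79337365]
```

View pics/rack_end.png

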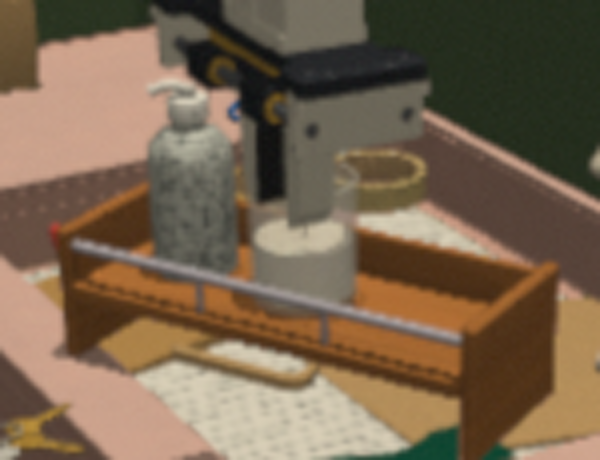

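The jar and pump bottle stand where they were; the differences come only from the gripper passing in front of the camera. The gripper is clear in the air.

```bash
python3 -c "
from cell import hand_in
print(hand_in())"
```

```text
the job is handed in; nothing more can be done
None
```

The price stand is set up and handed in after about 26 s of the 72 s. The dropper bottle stands upright on the plate and the wheels read 4, 7, 2.

- **Bottle:** I lifted it well above rail height and carried it out over the rack's right end panel, not across the front rail. It touched the plate at about 6 N before I let go. The scene camera put it within about 1–2 mm of the plate's middle. That fit found no bottle points in the top camera, so only one camera confirms it.
- **Wheels:** I pinched and rolled each wheel by its sides after the bottle was placed. Both cameras agree on the final reading to about 1°. The left is about 0° off its arrow, the middle −1.4° and the right +0.5°.
- **Rest of the rack:** In the last picture the jar and the pump bottle are on the rack as before, and nothing was touching them. The automatic before-and-after comparison did show differences there. I put those down to the gripper being in front of that camera, so this was judged by eye.

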